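# Reserve a clam in the push-to-open order drawer

## Task

At the seafood counter, press the brass plate on top of the dark wooden order chest so that its hidden drawer springs all the way out. Then pick up the big cream-coloured clam that lies on the counter beside it, set it down gently, lying flat, inside the drawer and let go, leaving the drawer fully out for the waiter. Leave the two dark abalones and the little wine jar where they are.

Things in the scene. Friction and masses are not known exactly. Their poses are not given: they have to be found in the camera images.
- plate_top (a point): Centre of the top of the brass press plate, 50 x 70 mm (x, y), 14 mm high, on the dark wooden chest (220 deep x 240 wide x 76 mm high, fixed). This point is 90 mm above the counter, unpressed. Axes as the chest: x points back from its flush drawer front (50 mm from here towards -x), y along the front, z up.
- release (a joint): How far the plate is pressed straight down, in m: 0 up, 0.008 fully down. Spring: 2 N to start, about 6 N fully down. The latch lets go at about 0.005; the drawer then slides out by itself. When let go the plate springs back up and the drawer stays out.
- drawer (a joint): How far the drawer has slid out of the chest, in m: 0 shut (flush, no handle), 0.15 fully out. Once released, a damped spring pushes it out along the chest's -x axis in about 2 s and holds it there with about 1.5 N.
- drawer_in (a point): Place for the clam on the drawer's floor, moving with the drawer (axes as the chest). Drawer fully out: the middle of the uncovered floor (138 mm along x, 204 mm along y), 14 mm above the counter, 81 mm in front of the chest's front; shut: hidden 69 mm behind that front. The drawer's front panel rises 67 mm above the counter, its blue side walls 44 mm.
- clam_center (a point): Centre, half-way up (22 mm), of the big cream and tan banded clam with a dark seam round its middle, lying flat: 100 mm long (its x axis), 56 mm wide (y), 44 mm high, about 0.2 kg, rigid. Grasp it across its width at the seam. It lies on the counter to the left or right of the chest.
- clam: The same clam; this origin is the centre of its underside, 22 mm below its centre. Same axes, z up.
- abalone_a_center (a point): bystander, leave it where it is: a low dark teal-brown domed abalone shell, 80 x 58 mm, 28 mm high; this point is its centre, 14 mm up
- abalone_b_center (a point): bystander, leave it where it is: a low dark teal-brown domed abalone shell, 80 x 58 mm, 28 mm high; this point is its centre, 14 mm up
- wine_jar_center (a point): bystander, leave it where it is: a little brown glazed wine jar with a plain red diamond label, 62 mm across, 84 mm high; this point is its centre, 42 mm up
Things that resemble listed ones, but are neither listed nor needed, are in the scene too. Of the things that look like the clam, take the one that is farthest from the robot's base at the start.

How it is judged:
By the outcome, as a careful person would: the job done as asked, in the order asked, and still so for the second after the job is handed in, with the robot touching nothing.
It also fails if it takes over 50 s, if anything falls off the work surface, if the arm or the gripper's body presses on something with over 40 N, if the wrist force passes 120 N, or if a joint passes its speed limit or range.

## Robot

A 6-joint arm with a two-finger parallel gripper is mounted at the origin on the work surface. World frame = base frame: x ahead of the robot, y to its left, z up, the work surface at z = 0. Lengths are in m, angles in rad, forces in N, time in s.
With the tool pointing down it reaches from about 0.425 to 0.95 m from the base axis. Payload 3.5 kg.
Tool frame: the origin (TCP) lies at the very end of the fingers, on their centre line; the grasp point (between the pads) lies 19 mm behind it; z points along the fingers, y is the line along which they close (so a half turn about z gives the same grasp; the last joint's range is limited). The gripper opens to 85 mm and grips with 20 to 120 N. Pads are 22 mm wide; open, the fingers measure 114 mm over their backs; the gripper's body (76 mm by 85 mm) begins 54 mm behind the grasp point. The pads swing forward as they close: fully open they stand 13 mm farther back than shut.
Start: joints at [-1.403, 0.286, 1.577, -0, 1.279, -0.15], TCP at [0.211, -0.641, 0.231] pointing down, gripper open.
Joint ranges: [-2.77, 2.77], [-0.9, 2.22], [0.21, 2.48], [-1.53, 4.67], [0.24, 2.81], [-2.84, 2.84]. Speed limits (rad/s): [2.79, 2.79, 3.14, 3.14, 3.14, 3.14].

## Interface

Orientations are given as a unit quaternion [x, y, z, w].
In Python, from plant import ctrl gives the robot as it stands.
- The arm moves only by the tool carry_out, never from a script. Its argument "deltas" is one flat list of numbers, 6 for each row, row after row: the shift along the tool's x, y, z in m, then the turn, a rotation vector about the tool's x, y, z in rad. A call has 1 to 5 rows; each row is the pose to reach, as a shift and turn from the pose commanded when the call began, along the tool's axes at that moment; what a row does not reach only later rows make up. A row lasts 1/8 s, in which the tool goes at most 62.5 mm and 10.7 degrees, less where a joint would pass 70% of its speed; a pose out of reach is approached as far as the arm can. A call with a gripper value outside its range is refused whole. "grip" is the opening in per cent of the stroke, from 0 (shut) to 100 (fully open), set as the call begins (left out, the last holds). The fingers move at their own pace and stop on an object; "grip_force" is the grip in N (left out, the last holds). Time passes only in rows, so rows that repeat a pose let the fingers close. It gives the time, the measured TCP pose, the force, the opening and the grip force at its end, in the units of the state.
- ctrl.get_state(): the state, without advancing time (a new reading comes with each control period).
- ctrl.read_camera(name): name is "side" or "top" or "wrist"; returns (picture, depth): 480x640x3 uint8, red, green, blue; 480x640 float32, m along the optical axis (not along the pixel's ray), 0 where there is no reading.
- ctrl.camera_model(name): a dict with "intrinsics" (3x3 intrinsics, pixels), "k1" (the pictures are not rectified: a ray, as slopes to the right and down, at radius r is drawn at 1 + k1 r^2 times it, then the intrinsics apply), "extrinsics" (4x4, takes a point from world to camera coordinates); the wrist camera has in their place "hand_eye" (4x4, takes a point from camera to tool coordinates, whose origin is the TCP and whose axes are the flange's). Camera axes: x right, y down, z forward; pixel columns grow to the right and rows downward; lengths in m; the calibration is good to about 2 mm. A picture is of the moment at which its call begins: read the wrist's pose just before it. camera_model takes no time and is no camera call.
- ctrl.sign_off(): hands the job in; it is judged then, once.
Trained networks look in the newest picture that a camera, given by its name, has taken for a name from the list of things; names that differ only in an ending like _2 or _b are one class to them, and where a whole thing is asked for, a point or a joint stands for the part that bears it (a point fixed in the world has none). Each returns a list of dicts, best first, with "score" (0 to 1); they miss things now and then, are a little off and sometimes report something else, mostly with a low value. They report only what shows in the picture. A call takes as long as a camera call. They do not tell look-alikes from the thing itself.
- ctrl.find_in(camera, query): "uv" ([column, row] in pixels, amid what is visible of it).
The state is a dict: "time": time; "qpos": joint angles; "dq": joint speeds; "joint_efforts": joint torques, N m; "eef_pos": TCP position; "tcp_rot": TCP orientation; "contact_force": force on the tool from outside, world axes, zero at the start; "wrist_torque": the same for the moment, N m; "opening": opening from 0.0 (shut) to 1.0 (fully open); "finger_force": force on a finger pad.
Only numpy, scipy, OpenCV 4.12 (cv2) and the standard library are available. Lean on these libraries where they do the work, as an engineer would, in place of code of your own. Each camera call takes 0.05 s, during which the arm holds its last target. There are 200 camera calls.

## Working session

There is one attempt and no reset: what is moved stays moved. The work goes in short steps, Python scripts to look and compute and a tool call to move; the robot and the scene stay as the last step left them, time stands still between calls to the robot, and variables do not carry over. Pictures are saved under pics/ and viewed, at most 10 in all, crops included, and the job is handed in when it is done.

Besides the shell and the picture viewer there is one more tool, called after "Call:" as name(argument=value, ...) on one line, values as JSON. carry_out: Moves the arm, as the interface text tells. Its arguments: {"type":"object","properties":{"deltas":{"type":"array"},"grip":{"type":"number"},"grip_force":{"type":"number"}},"required":["deltas"]}

```bash
mkdir -p pics
cat > h.py <<'E'
import numpy as np, cv2
from plant import ctrl
from scipy.spatial.transform import Rotation as R
def cloud(name):
    s=ctrl.get_state(); im,d=ctrl.read_camera(name); m=ctrl.camera_model(name)
    K=np.array(m["intrinsics"]); h,w=d.shape
    uv=np.stack(np.meshgrid(np.arange(w),np.arange(h)),-1).reshape(-1,1,2).astype(np.float64)
    n=cv2.undistortPoints(uv,K,np.array([m["k1"],0,0,0,0.]))[:,0]
    P=np.c_[n,np.ones(len(n))]*d.reshape(-1,1)
    if name=="wrist":
        T=np.eye(4);T[:3,:3]=R.from_quat(s["tcp_rot"]).as_matrix();T[:3,3]=s["eef_pos"];T=T@np.array(m["hand_eye"])
    else: T=np.linalg.inv(np.array(m["extrinsics"]))
    P=P@T[:3,:3].T+T[:3,3]
    P[d.reshape(-1)==0]=np.nan
    return im,P.reshape(h,w,3)
def save(im,f): cv2.imwrite("pics/"+f,im[...,::-1])
E
python3 - <<'E'
from h import *
ims=[]
for c in("top","side"):
    im,P=cloud(c); np.savez("pics/%s.npz"%c,im=im,P=P); save(im,c+"0.png")
    for q in("clam_center","plate_top","abalone_a_center","wine_jar_center"):
        for r in ctrl.find_in(c,q):
            u,v=map(int,r["uv"]); print(c,q,u,v,round(r["score"],2),np.round(P[v,u],3))
s=ctrl.get_state();print(s["eef_pos"],s["tcp_rot"],s["time"])
E
```

```text
top clam_center 225 306 0.96 [0.379 0.199 0.045]
top clam_center 183 363 0.96 [0.263 0.284 0.043]
top clam_center 169 202 0.68 [0.607 0.326 0.046]
top plate_top 295 173 0.83 [0.656 0.046 0.088]
top abalone_a_center 443 267 0.93 [ 0.456 -0.274  0.028]
top wine_jar_center 456 207 0.89 [ 0.578 -0.294  0.083]
side clam_center 347 436 0.96 [0.26  0.301 0.045]
side clam_center 150 355 0.74 [0.602 0.345 0.042]
side clam_center 318 363 0.67 [0.366 0.214 0.044]
side clam_center 399 280 0.56 [ 0.349 -0.033  0.042]
side plate_top 242 227 0.55 [0.65  0.045 0.09 ]
side abalone_a_center 406 211 0.82 [ 0.446 -0.261  0.023]
side wine_jar_center 359 176 0.8 [nan nan nan]
side wine_jar_center 244 232 0.59 [0.636 0.056 0.09 ]
[ 0.21097729 -0.64115706  0.23128391] [ 9.87401013e-01  1.58237915e-01  2.46676854e-06 -3.15825918e-05] 0.5
```

View pics/top0.png

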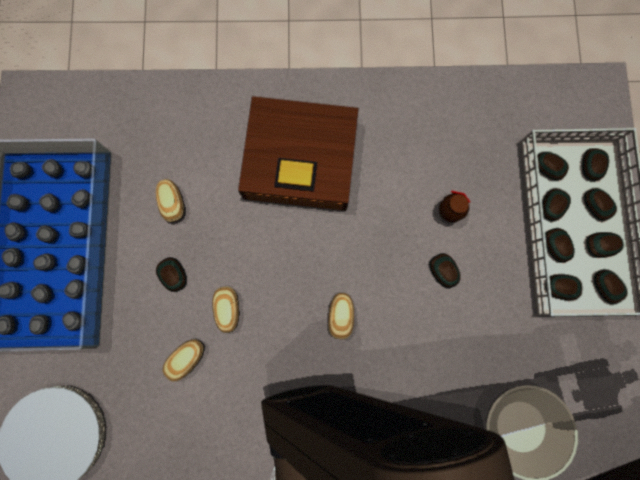

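View pics/side0.png

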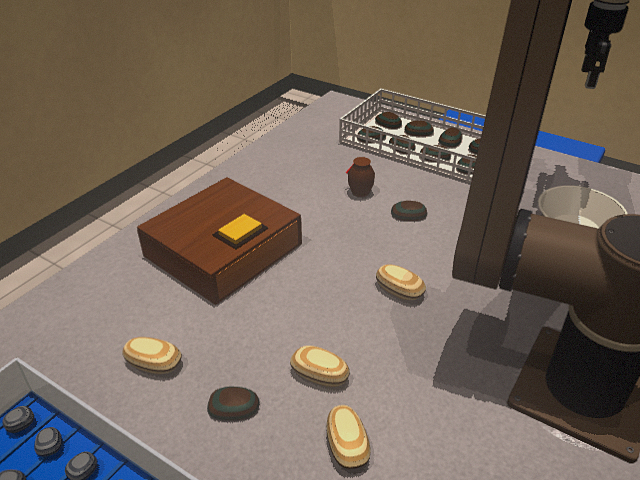

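Clam candidates in the top picture: (169,202) r≈0.69 m, (225,306) r≈0.43, (183,363) r≈0.39 and (342,315) r≈0.35. The farthest from the base is (169,202), left of the chest, so I choose that one. The yellow plate is at (295,173), the abalones at (171,274) and (445,270), and the jar at (455,207).

Run:
```python
from h import *
for c,roi in(("top",(140,200,170,235)),("side",(110,195,325,390))):
    z=np.load("pics/%s.npz"%c); im,P=z["im"],z["P"]
    u0,u1,v0,v1=roi; p=P[v0:v1,u0:u1].reshape(-1,3); 
    p=p[(p[:,2]>0.012)&(abs(p[:,0]-.607)<.09)&(abs(p[:,1]-.33)<.08)]
    r=cv2.minAreaRect((p[:,:2]*1000).astype(np.float32)); print(c,"clam",len(p),r,"zmax",np.nanmax(p[:,2]))
    i=im.astype(int); m=(i[...,0]>150)&(i[...,2]<80)&(i[...,1]>110)&(P[...,2]>.08)
    m&=(abs(P[...,0]-.65)<.07)&(abs(P[...,1]-.045)<.07)
    p=P[m]; print(c,"plate",m.sum(),p.mean(0),cv2.minAreaRect((p[:,:2]*1000).astype(np.float32)))
    m=(abs(P[...,2]-.076)<.006)&(abs(P[...,0]-.7)<.2)&(abs(P[...,1]-.04)<.2)
    p=P[m]; print(c,"chest",m.sum(),p[:,2].mean(),cv2.minAreaRect((p[:,:2]*1000).astype(np.float32)))
    if c=="top": save(cv2.resize(im[170:240,130:210],None,fx=6,fy=6,interpolation=cv2.INTER_CUBIC),"crop.png")
```

```text
top clam 927 ((616.462158203125, 332.6682434082031), (96.12809753417969, 55.42472457885742), 20.60268783569336) zmax 0.04937016503371816
top plate 672 [0.65706206 0.04592745 0.0896568 ] ((657.4823608398438, 45.92142868041992), (67.47279357910156, 48.40134811401367), 82.6783218383789)
top chest 9712 0.07570622634738965 ((716.251953125, 38.94001770019531), (239.94619750976562, 222.3822021484375), 82.66837310791016)
side clam 1638 ((613.9906005859375, 334.88763427734375), (98.59175109863281, 53.403076171875), 14.783181190490723) zmax 0.04666246971165722
side plate 552 [0.65522529 0.04628638 0.08925134] ((656.2191772460938, 46.13958740234375), (70.97151184082031, 51.85276794433594), 82.080810546875)
side chest 7551 0.07527527268607208 ((715.0227661132812, 37.57106018066406), (243.8589630126953, 225.31480407714844), 82.87983703613281)
```

View pics/crop.png

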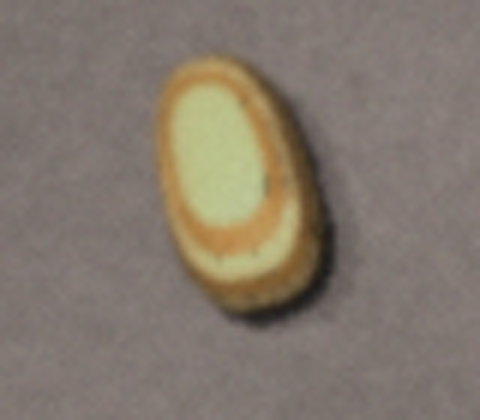

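The crop shows one clam with cream and tan bands and a dark seam, leaning to the upper left. It is at about (0.615, 0.333) with its long axis about 18° from world x. The plate is at about (0.6565, 0.046), and the chest's yaw is about -7.3°. I'm moving towards the plate now.

Call:
carry_out(deltas=[0.046,-0.037,0,0,0,0,0.092,-0.074,0,0,0,0,0.138,-0.111,0,0,0,0,0.184,-0.148,0,0,0,0,0.23,-0.185,0,0,0,0], grip=0)

```text
time: 1.12
eef_pos: [0.3724, -0.392, 0.2316]
tcp_rot: [0.987, 0.158, 0.0, 0.0]
contact_force: [0.1, -0.1, -0.5]
opening: 0.001
finger_force: 0.0
```

Call:
carry_out(deltas=[0.046,-0.037,0,0,0,0,0.092,-0.074,0,0,0,0,0.138,-0.111,0,0,0,0,0.184,-0.148,0,0,0,0,0.23,-0.185,0,0,0,0])

```text
time: 1.75
eef_pos: [0.5332, -0.1442, 0.2318]
tcp_rot: [0.987, 0.158, 0.0, 0.0]
contact_force: [-0.4, -0.4, 0.4]
opening: 0.005
finger_force: 0.0
```

Call:
carry_out(deltas=[0.046,-0.037,0,0,0,0,0.092,-0.074,0,0,0,0,0.138,-0.111,0.02,0,0,0,0.178,-0.143,0.065,0,0,0,0.178,-0.143,0.11,0,0,0])

```text
time: 2.38
eef_pos: [0.6589, 0.0485, 0.1216]
tcp_rot: [0.987, 0.16, 0.002, 0.0]
contact_force: [-0.2, -0.9, -0.8]
opening: 0.003
finger_force: 0.0
```

Call:
carry_out(deltas=[0,0,0.02,0,0,0,0,0,0.03,0,0,0,0,0,0.035,0,0,0,0,0,0.038,0,0,0,0,0,0.038,0,0,0])

```text
time: 3.0
eef_pos: [0.6575, 0.0449, 0.0851]
tcp_rot: [0.987, 0.158, 0.001, 0.001]
contact_force: [-2.8, -0.1, 3.9]
opening: 0.0
finger_force: 2.1
```

Call:
carry_out(deltas=[0,0,0.001,0,0,0,0,0,0.0025,0,0,0,0,0,0.0025,0,0,0,0,0,0.0025,0,0,0])

```text
time: 3.5
eef_pos: [0.6575, 0.0449, 0.0821]
tcp_rot: [0.987, 0.158, 0.001, 0.001]
contact_force: [-2.6, -2.7, 6.5]
opening: 0.001
finger_force: 3.1
```

Run:
```python
from h import *
im,P=cloud("top"); save(im[120:380,100:420],"t1.png")
p=P.reshape(-1,3); e=np.array([.992,-.127]); 
a=(p[:,:2]-[.6565,.046])@e; b=(p[:,:2]-[.6565,.046])@[.127,.992]
m=(a<-56)|((a<-.056)&(a>-.25)&(abs(b)<.12)&(p[:,2]>.03)&(p[:,2]<.08)); print(m.sum(), a[m].min() if m.any() else 0)
print(ctrl.get_state()["contact_force"])
```

```text
305 -0.24973735707512346
[-2.32030698 -2.44344201  5.43506338]
```

Call:
carry_out(deltas=[0,0,-0.04,0,0,0,0,0,-0.09,0,0,0,0.005,-0.03,-0.14,0,0,0,0.015,-0.087,-0.15,0,0,0,0.025,-0.145,-0.15,0,0,0], grip=100)

```text
time: 4.18
eef_pos: [0.6364, 0.1925, 0.2328]
tcp_rot: [0.988, 0.157, 0.003, -0.0]
contact_force: [0.8, -0.5, -0.1]
opening: 0.998
finger_force: 0.0
```

Call:
carry_out(deltas=[0.01,-0.058,0,0,0,0,0.02,-0.115,0,0,0,0,0.025,-0.142,0,0,0,0,0.025,-0.142,0,0,0,0])

```text
time: 4.68
eef_pos: [0.6139, 0.3362, 0.2298]
tcp_rot: [0.987, 0.16, 0.0, -0.0]
contact_force: [-0.0, 0.2, 0.1]
opening: 0.999
finger_force: 0.0
```

Run:
```python
from h import *
im,P=cloud("wrist"); save(im,"w1.png"); np.savez("pics/w1.npz",P=P,im=im)
s=ctrl.get_state(); print(s["eef_pos"],s["tcp_rot"],s["opening"],s["time"])
p=P.reshape(-1,3); c=p[(abs(p[:,0]-.615)<.08)&(abs(p[:,1]-.333)<.065)&(p[:,2]<.06)]
for z in(.008,.015,.02):
    q=c[c[:,2]>z]; print(z,len(q),cv2.minAreaRect((q[:,:2]*1000).astype(np.float32)),np.median(q[:,:2],0),q[:,2].max())
im,P=cloud("top"); np.savez("pics/t2.npz",P=P,im=im)
save(np.vstack([cv2.resize(im[120:300,140:380],(480,360))]),"t2.png")
p=P.reshape(-1,3); d=p[:,:2]-[.6565,.046]; a=d@[.992,-.127]; b=d@[.127,.992]
m=(a<-.06)&(a>-.25)&(abs(b)<.115)&(p[:,2]>.05)&(p[:,2]<.075); print("panel",m.sum(),np.percentile(a[m],[1,50,99]))
```

```text
[0.61429442 0.33465485 0.22994375] [9.87258863e-01 1.59122379e-01 7.94003408e-05 1.84997363e-05] 0.9957001742462719 4.725
0.008 5738 ((616.3471069335938, 333.4564514160156), (99.92384338378906, 56.00279235839844), 17.592395782470703) [0.61978766 0.33495695] 0.046721465545963015
0.015 5738 ((616.3471069335938, 333.4564514160156), (99.92384338378906, 56.00279235839844), 17.592395782470703) [0.61978766 0.33495695] 0.046721465545963015
0.02 5737 ((616.3471069335938, 333.4564514160156), (99.92384338378906, 56.00279235839844), 17.592395782470703) [0.61978289 0.33495556] 0.046721465545963015
panel 645 [-0.19936568 -0.19386094 -0.18714511]
```

View pics/w1.png

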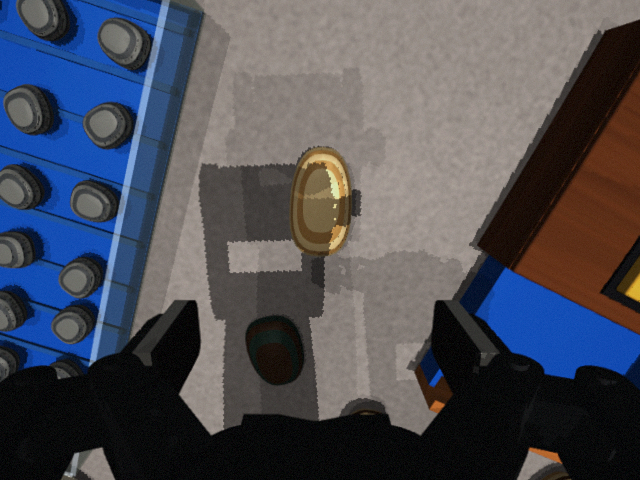

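View pics/t2.png

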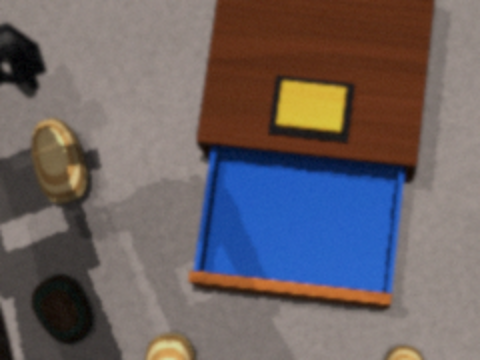

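The drawer is fully out, with the front panel about 150 mm ahead of the chest in the lower middle of the top crop. The clam is at (321,200) in the wrist picture, between the fingers and aligned with them. I'm descending on it.

Call:
carry_out(deltas=[0.002,0.001,0.055,0,0,0,0.002,0.001,0.11,0,0,0,0.002,0.001,0.165,0,0,0,0.002,0.001,0.205,0,0,0,0.002,0.001,0.225,0,0,0])

```text
time: 5.4
eef_pos: [0.6157, 0.3312, 0.0026]
tcp_rot: [0.988, 0.157, -0.002, 0.0]
contact_force: [0.0, -0.1, -0.1]
opening: 1.003
finger_force: 0.0
```

Call:
carry_out(deltas=[0,0,0.001,0,0,0,0,0,0.001,0,0,0,0,0,0.001,0,0,0,0,0,0.001,0,0,0,0,0,0.001,0,0,0], grip=0, grip_force=40)

```text
time: 6.02
eef_pos: [0.6182, 0.3339, 0.0071]
tcp_rot: [0.987, 0.158, 0.002, -0.0]
contact_force: [-0.7, -0.9, 5.6]
opening: 0.638
finger_force: 43.5
```

Call:
carry_out(deltas=[0,0,-0.01,0,0,0,0,0,-0.03,0,0,0,0,0,-0.07,0,0,0,0,0,-0.11,0,0,0,0,0,-0.11,0,0,0])

```text
time: 6.65
eef_pos: [0.6195, 0.3347, 0.1207]
tcp_rot: [0.987, 0.158, 0.005, -0.001]
contact_force: [0.5, 0.7, -2.8]
opening: 0.638
finger_force: 42.8
```

Run:
```python
from h import *
s=ctrl.get_state(); print(s["eef_pos"],s["tcp_rot"],s["opening"],s["time"],s["contact_force"])
im,P=cloud("side"); save(im[100:480,0:460],"s2.png")
r=R.from_quat(s["tcp_rot"]).as_matrix(); print(r.T@(np.array([.5265,.0627,s["eef_pos"][2]])-s["eef_pos"]))
```

```text
[0.6195418  0.33469085 0.12074332] [ 0.98736954  0.15835297  0.00496266 -0.00104987] 0.6382710629883142 6.65 [ 0.47706684  0.67295348 -2.79342124]
[-0.17342133  0.22925387 -0.00187226]
```

View pics/s2.png

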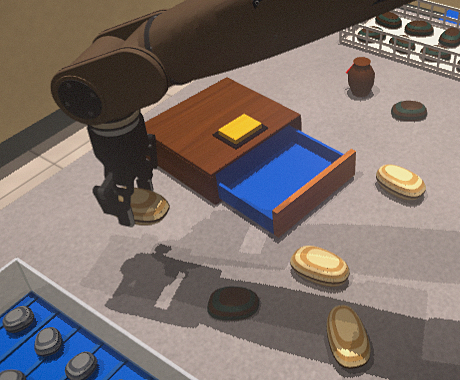

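The side crop shows the clam held between the pads at (150,205), with the drawer fully out at (290,180). Next I carry it over the drawer and turn it to the drawer's axes.

Call:
carry_out(deltas=[-0.03,0.04,0,0,0,0.085,-0.065,0.085,0,0,0,0.175,-0.1,0.132,0,0,0,0.265,-0.135,0.179,0,0,0,0.355,-0.165,0.219,0,0,0,0.445])

```text
time: 7.32
eef_pos: [0.5255, 0.0722, 0.1121]
tcp_rot: [0.998, -0.065, -0.003, 0.0]
contact_force: [0.4, 0.0, -2.9]
opening: 0.639
finger_force: 42.8
```

Call:
carry_out(deltas=[0,0,0,0,0,0,0,0,0,0,0,0])

```text
time: 7.58
eef_pos: [0.5274, 0.074, 0.1133]
tcp_rot: [0.998, -0.064, -0.001, -0.0]
contact_force: [-0.6, -0.3, -2.4]
opening: 0.637
finger_force: 43.1
```

Run:
```python
from h import *
s=ctrl.get_state(); print(s["eef_pos"],s["tcp_rot"],s["opening"],s["time"],s["contact_force"])
r=R.from_quat(s["tcp_rot"]).as_matrix(); print(r.T@(np.array([.527,.0627,s["eef_pos"][2]])-s["eef_pos"]),np.degrees(np.arctan2(r[1,0],r[0,0])))
im,P=cloud("wrist"); p=P.reshape(-1,3); c=p[(abs(p[:,0]-.53)<.08)&(abs(p[:,1]-.063)<.026)&(p[:,2]<.17)&(p[:,2]>.12)]
if len(c):
    print(len(c),c.min(0),c.max(0),c.mean(0)); save(im,"w3.png")
```

```text
[0.527401   0.07397639 0.11325996] [ 9.97966105e-01 -6.37311833e-02 -1.39254641e-03 -2.25395107e-04] 0.6366528682007347 7.575 [-0.60913646 -0.30717224 -2.42870327]
[ 1.03664342e-03  1.12357985e-02 -5.97144479e-06] -7.307993838154353
30474 [0.49315822 0.0370058  0.12173218] [0.57505144 0.08899663 0.16999567] [0.54043388 0.06645639 0.14743308]
```

View pics/w3.png

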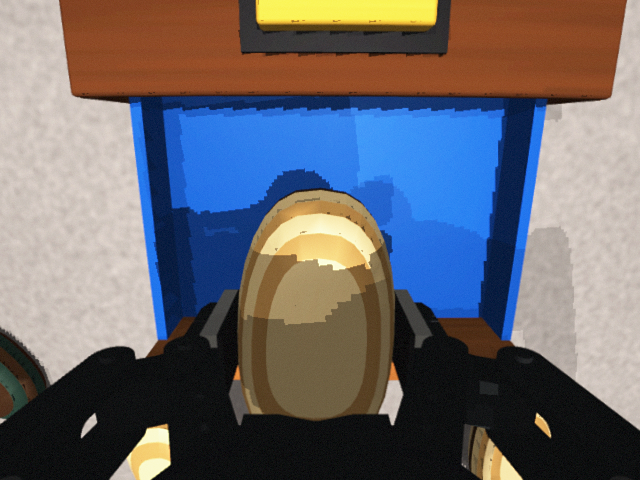

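Call:
carry_out(deltas=[0,0.011,0.02,0,0,0,0.001,0.011,0.04,0,0,0,0.001,0.011,0.06,0,0,0,0.001,0.011,0.07,0,0,0,0.001,0.011,0.07,0,0,0])

```text
time: 8.25
eef_pos: [0.5274, 0.0636, 0.0439]
tcp_rot: [0.998, -0.063, -0.001, -0.0]
contact_force: [-0.2, 0.2, -2.2]
opening: 0.634
finger_force: 43.0
```

Run:
```python
from h import *
s=ctrl.get_state(); print(s["eef_pos"],s["opening"],s["time"],s["contact_force"])
T=R.from_quat(s["tcp_rot"]).as_matrix()
im,P=cloud("wrist"); i=im.astype(int)
p=P.reshape(-1,3); q=(p-s["eef_pos"])@T
m=(i.reshape(-1,3)[:,0]-i.reshape(-1,3)[:,2]>25)&(abs(q[:,0])<.06)&(abs(q[:,1])<.03)&(q[:,2]<.0)&(q[:,2]>-.06); q=q[m]
for a in np.arange(-.05,.055,.01):
    k=(abs(q[:,0]-a)<.005)&(abs(q[:,1])<.006)
    if k.sum()>5: print(round(a,2),k.sum(),np.round(s["eef_pos"][2]-np.median(q[k,2]),4))
print(q[:,0].min(),q[:,0].max())
```

```text
[0.52744117 0.0636116  0.04385552] 0.6337673803141664 8.25 [-0.17465608  0.19609783 -2.16508572]
-0.03 10 0.0796
-0.02 857 0.0807
-0.01 1010 0.0813
0.0 1114 0.0814
0.01 1214 0.0814
0.02 1310 0.0813
0.03 1486 0.0801
0.04 1634 0.075
0.05 455 0.0653
-0.032105665180841646 0.04776946201390866
```

The clam is level. I'm lowering it gently.

Call:
carry_out(deltas=[0,0,0.008,0,0,0,0,0,0.015,0,0,0,0,0,0.02,0,0,0,0,0,0.022,0,0,0,0,0,0.022,0,0,0])

```text
time: 8.93
eef_pos: [0.528, 0.0628, 0.0227]
tcp_rot: [0.998, -0.064, -0.0, -0.0]
contact_force: [-0.4, -0.2, -2.2]
opening: 0.637
finger_force: 43.1
```

Call:
carry_out(deltas=[0,0,0.001,0,0,0,0,0,0.002,0,0,0,0,0,0.002,0,0,0])

```text
time: 9.3
eef_pos: [0.5282, 0.0628, 0.0211]
tcp_rot: [0.998, -0.064, 0.0, 0.0]
contact_force: [-0.2, -0.6, -1.3]
opening: 0.635
finger_force: 43.2
```

Contact is starting, so I go down another 1 mm before releasing.

Call:
carry_out(deltas=[0,0,0.001,0,0,0,0,0,0.001,0,0,0,0,0,0.001,0,0,0])

```text
time: 9.68
eef_pos: [0.529, 0.0627, 0.021]
tcp_rot: [0.998, -0.064, 0.001, 0.0]
contact_force: [-0.8, 0.1, 6.0]
opening: 0.639
finger_force: 43.9
```

Call:
carry_out(deltas=[0,0,0,0,0,0,0,0,0,0,0,0,0,0,0,0,0,0,0,0,0,0,0,0], grip=100)

```text
time: 10.18
eef_pos: [0.5279, 0.0628, 0.0196]
tcp_rot: [0.998, -0.064, -0.0, -0.0]
contact_force: [-1.0, 0.5, 1.0]
opening: 1.001
finger_force: 0.0
```

Call:
carry_out(deltas=[0,0,-0.02,0,0,0,0,0,-0.06,0,0,0,0,0,-0.11,0,0,0,0,0,-0.16,0,0,0,0,0,-0.2,0,0,0])

```text
time: 10.8
eef_pos: [0.5283, 0.0628, 0.2222]
tcp_rot: [0.998, -0.064, 0.001, 0.0]
contact_force: [0.8, 0.6, -0.1]
opening: 1.004
finger_force: 0.0
```

Run:
```python
from h import *
s=ctrl.get_state(); print(s["eef_pos"],s["opening"],s["time"],s["contact_force"])
im,P=cloud("wrist"); save(im,"w4.png")
p=P.reshape(-1,3); d=p[:,:2]-[.5265,.0627]; a=d@[.992,-.127]; b=d@[.127,.992]
m=(abs(a)<.062)&(abs(b)<.08)&(p[:,2]>.022)&(p[:,2]<.09)
print(cv2.minAreaRect((np.c_[a,b][m]*1000).astype(np.float32)),p[m,2].max())
im,P=cloud("side"); save(im[100:480,0:640],"s4.png")
im,P=cloud("top"); p=P.reshape(-1,3); d=p[:,:2]-[.6565,.046]; a=d@[.992,-.127]; b=d@[.127,.992]
m=(a<-.18)&(a>-.25)&(abs(b)<.115)&(p[:,2]>.05)&(p[:,2]<.075); print("panel",m.sum(),np.percentile(a[m],[1,50,99]) if m.any() else 0)
```

```text
[0.52832988 0.06278725 0.22221831] 1.004032404698099 10.8 [ 0.75957693  0.60773838 -0.13232308]
((-6.1403350830078125, 0.02176666259765625), (111.69799041748047, 159.938720703125), 0.03325744718313217) 0.06962381075191343
panel 182 [-0.1993414  -0.19402523 -0.18747879]
```

View pics/s4.png

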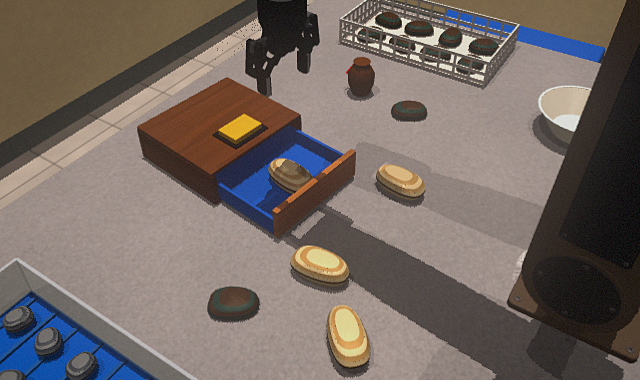

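The side crop shows the clam lying flat in the drawer at (290,173). The drawer is fully out (panel at -0.199 m), the bystanders have not moved, and the gripper is clear above.

```bash
python3 -c "
from plant import ctrl
print(ctrl.sign_off())"
```

```text
the job is handed in; nothing more can be done
None
```

The job is handed in: I pressed the plate, the drawer came fully out and is still out, the farthest cream clam lies flat inside it, and the abalones and wine jar were left where they were, all in about 11 s.

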